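# Spray the rack-depth gauge's rod and hold it out at its length mark

## Task

Give the sliding rod of the rack-depth gauge a short shot from the spray canister standing beside it: press the canister's sprung cap fully down and let it come all the way back up. Then take the upright post on the end of the rod, pull the rod out of its tube against the inner spring until the post is in line with the marker on the rule alongside, and finish while still holding it there, steady. Leave the other loose things on the bench where they are.

Things in the scene. Friction and masses are not known exactly. Their poses are not given: they have to be found in the camera images.
- gauge: rack-depth gauge, fixed to the bench: a dark steel base plate (400 x 130 x 12 mm) with two black blocks carrying a level aluminium tube (25 mm thick, 170 mm long, axis 70 mm above the bench). Origin on the bench straight below the tube's mouth; x axis = the level direction in which the rod is pulled out; z up. A rule (190 x 24 mm strip, top 52 mm above the bench) runs parallel to the rod, 55 mm to its +y side
- post (a point): middle of the gripping part of the upright black post on the rod's end (round, 18 mm thick, standing from the rod up to 148 mm above the bench; this point is 120 mm above the bench, on the post's axis; free on all sides from 85 mm up). Post axis is 40 mm out from the tube's mouth at rest. A short steel pointer sticks out from the post's foot towards the rule, in line with the post's axis
- gauge_rod (a joint): how far the steel rod (12 mm thick) with its post is pulled out, m: 0 at rest, 0.11 at its outer stop. The inner spring always pulls it back: about 2 N at rest, 8 N at 0.085; it springs home when let go
- marker: length marker: small black saddle (16 x 32 mm, top 65 mm above the bench, with a small steel clamp screw up to 73 mm) clamped on the gauge's rule, with a thin steel index fin towards the rod; fixed. Its axes are parallel to the gauge's; its origin lies on the bench below the rod's axis, level with the index fin, so that the post is at the mark when post and marker have the same coordinate along the gauge's x axis (45 to 85 mm of pull)
- cap_top (a point): centre of the flat top of the sprung spray cap (white, 34 mm across, 26 mm high, small black nozzle at its side; its top is 184 mm above the bench at rest) on the fixed spray canister: an aluminium can with a white band, 52 mm across, standing in a round dark holder 84 mm across
- spray_cap (a joint): how far the cap is pressed straight down, m: 0 up, 0.008 fully down. Its spring takes about 2 N to start and 6 N fully down, and brings it back up
- drive: loose bare hard-disk drive, 147 x 102 x 26 mm, lying flat; origin under its centre. Leave alone
- tape: loose roll of black tape, 64 mm across, 19 mm high, lying flat; origin under its centre. Leave alone
- driver: loose screwdriver with black handle, lying; origin under its middle. Leave alone
- mug: loose white mug, 80 mm across, 90 mm high; origin under its centre. Leave alone
- drink: loose green drinks bottle, 66 mm across, 200 mm high; origin under its centre. Leave alone
- carton: loose upright cereal carton, 60 x 190 x 240 mm; origin under its centre. Leave alone

How it is judged:
On the way, in this order (a step that is already met when the one before it is completed fails the run):
1. the spray cap is pressed down, with the rod still home (value of joint spray_cap above 0.0055 m and value of joint gauge_rod below 0.01 m), for 0.1 s.
2. the spray cap is back up, with the rod still home (value of joint spray_cap below 0.002 m and value of joint gauge_rod below 0.01 m), for 0.1 s.
3. the rod is pulled out to the marker by the fingers (x of post in the frame of marker between -0.006 and 0.006 m and contact force between the fingers and gauge_rod above 1 N), for 0.3 s.
At the end, for the whole second after the job is handed in: The fingers hold the rod's post within 6 mm of the marker along the pull direction, at rest (under 10 mm/s), and the spray cap is up (all of step 3 and velocity of joint gauge_rod between -0.01 and 0.01 m/s and value of joint spray_cap below 0.002 m); the arm keeps its last pose, push and grip.
It fails at once if one of the other loose things is shifted more than 30 mm (distance of any of drive, tape, driver, mug, drink, carton from where it was at the start of the episode above 0.03 m).
It also fails if it takes over 38 s, if anything falls off the work surface, if the arm or the gripper's body presses on something with over 40 N, if the wrist force passes 120 N, or if a joint passes its speed limit or range.

## Robot

A 6-joint arm with a two-finger parallel gripper is mounted at the origin on the work surface. World frame = base frame: x ahead of the robot, y to its left, z up, the work surface at z = 0. Lengths are in m, angles in rad, forces in N, time in s.
With the tool pointing down it reaches from about 0.325 to 0.925 m from the base axis. Payload 3.1 kg.
Tool frame: the origin (TCP) lies at the very end of the fingers, on their centre line; the grasp point (between the pads) lies 19 mm behind it (manip.pinch_z is the distance from the TCP to the grasp point, in m); z points along the fingers, y is the direction in which the jaws open and shut (so a half turn about z gives the same grasp; the last joint's range is limited). The gripper opens to 85 mm and grips with 20 to 120 N. Pads are 22 mm wide; open, the fingers measure 114 mm over their backs; the gripper's body (76 mm by 85 mm) begins 54 mm behind the grasp point. The pads swing forward as they close: fully open they stand 13 mm farther back than shut.
Start: joints at [-1.306, 0.217, 1.613, -0, 1.311, -0.112], TCP at [0.23, -0.581, 0.231] pointing down, gripper open.
Joint ranges: [-2.75, 2.75], [-0.78, 2.1], [0.31, 2.55], [-1.13, 4.27], [0.13, 2.63], [-2.58, 2.58]. Speed limits (rad/s): [2.79, 2.79, 3.14, 3.14, 3.14, 3.14].

## Interface

Orientations are given as [roll, pitch, yaw] about the fixed x, y, z axes, in that order (R = Rz(yaw) Ry(pitch) Rx(roll)).
In Python, from rig import manip, cams, ticket gives the robot as it stands.
- The arm moves only by the tool carry_out, never from a script. Its argument "motion" is a list of rows, each an object of numbers: "grip": the opening, from 0 (shut) to 1 (fully open); "x", "y", "z": the shift along the tool's x, y, z in m; "spin": the turn about the tool's z in rad. A call has 1 to 10 rows; each row shifts and turns the pose as measured when the row begins, along the tool's axes as they then stand; what a row does not reach is not made up. A row lasts 1/12 s, in which the tool goes at most 41.7 mm and 7.16 degrees, less where a joint would pass 70% of its speed; a pose out of reach is approached as far as the arm can. A call is refused whole if a number of a shift passes 0.0417 or a number of a turn 0.125, either way. A call with a gripper value outside its range is refused whole. The fingers move at their own pace and stop on an object; "force" is the grip in N (left out, the last holds). Time passes only in rows, so rows that do not move let the fingers close. It gives the time, the measured TCP pose, the force and the opening at its end, in the units of the state.
- manip.read_state(): the state, without advancing time (a new reading comes with each control period).
- cams.capture(name): name is "side" or "top"; returns a dict with "frame" (384x512x3 uint8, red, green, blue), "fx", "fy", "cx", "cy" (pixels), "dist" ([k1, k2, p1, p2, k3] as OpenCV has them; the pictures are not rectified), "rvec" (rotation vector, rad) and "tvec" (3), from world to camera coordinates, as OpenCV has them. Camera axes: x right, y down, z forward; pixel columns grow to the right and rows downward; lengths in m; the calibration is good to about 2 mm. A picture is of the moment at which its call begins. There is no depth.
- ticket.close_job(): hands the job in, once; it reports no verdict.
The state is a dict: "time": time; "qpos": joint angles; "joint_velocities": joint speeds; "effort": joint torques, N m; "ee_pos": TCP position; "tool_rot": TCP orientation; "ft_force": force on the tool from outside, world axes, zero at the start; "ft_torque": the same for the moment, N m; "gripper_width": finger opening in m.
Only numpy, scipy, OpenCV 4.12 (cv2) and the standard library are available. Lean on these libraries where they do the work, as an engineer would, in place of code of your own. Each camera call takes 0.05 s, during which the arm holds its last target.

## Working session

There is one attempt and no reset: what is moved stays moved. The work goes in short steps, Python scripts to look and compute and a tool call to move; the robot and the scene stay as the last step left them, time stands still between calls to the robot, and variables do not carry over. Pictures are saved under pics/ and viewed, and the job is handed in when it is done.

Besides the shell and the picture viewer there is one more tool, called as name(argument=value, ...) on one line, values as JSON. carry_out: Moves the arm, as the interface text tells. Its arguments: {"type":"object","properties":{"motion":{"type":"array","items":{"type":"object","properties":{"grip":{"type":"number"},"x":{"type":"number"},"y":{"type":"number"},"z":{"type":"number"},"spin":{"type":"number"}}}},"force":{"type":"number"}},"required":["motion"]}

```bash
mkdir -p pics; ls; python3 - <<'E'
from rig import manip,cams,ticket
import cv2,pickle
s=manip.read_state();print({k:s[k] for k in('time','ee_pos','tool_rot','gripper_width','ft_force')},manip.pinch_z)
for n in('side','top'):
    c=cams.capture(n);pickle.dump(c,open(n+'0.pkl','wb'))
    cv2.imwrite(f'pics/{n}0.png',cv2.resize(c['frame'][:,:,::-1],(768,576),interpolation=cv2.INTER_CUBIC))
    print(n,c['fx'],c['fy'],c['cx'],c['cy'],c['dist'],c['rvec'],c['tvec'])
E
```

```text
pics
{'time': 0.0, 'ee_pos': array([ 0.22977717, -0.58035665,  0.22997538]), 'tool_rot': array([-3.13922648e+00, -2.75166987e-04,  3.76793894e-01]), 'gripper_width': 0.08543314704974271, 'ft_force': array([ 0.1681478 , -0.2172238 , -0.30962959])} 0.0187
side 388.2926422041807 388.2926422041807 256.80886357560223 188.51004109079062 [0.03305298 0.         0.         0.         0.        ] [ 2.44593669 -0.26443905  0.09537876] [-0.5539057   0.11496596  1.09914503]
top 452.9023381200932 452.9023381200932 265.3394557629331 184.99368519188965 [-0.03105286  0.          0.          0.          0.        ] [ 2.14436005 -2.11892586  0.18800111] [-0.09325473  0.56746452  1.38894362]
```

View pics/side0.png

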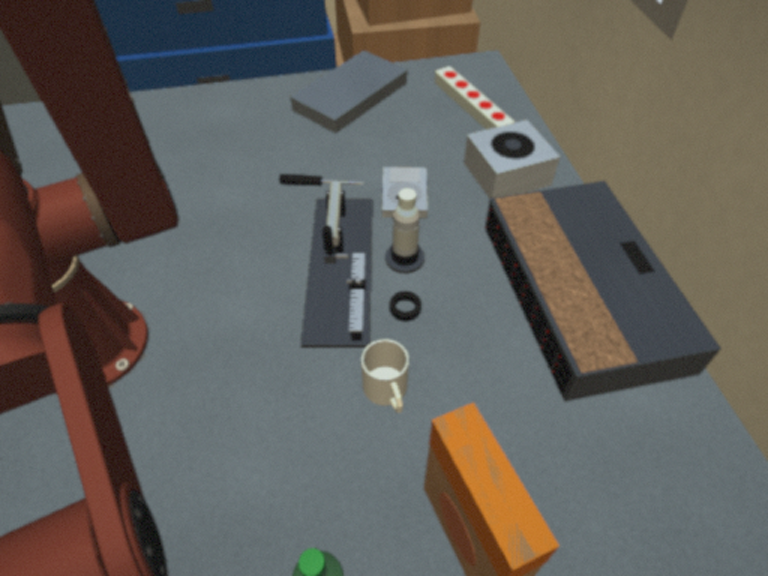

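View pics/top0.png

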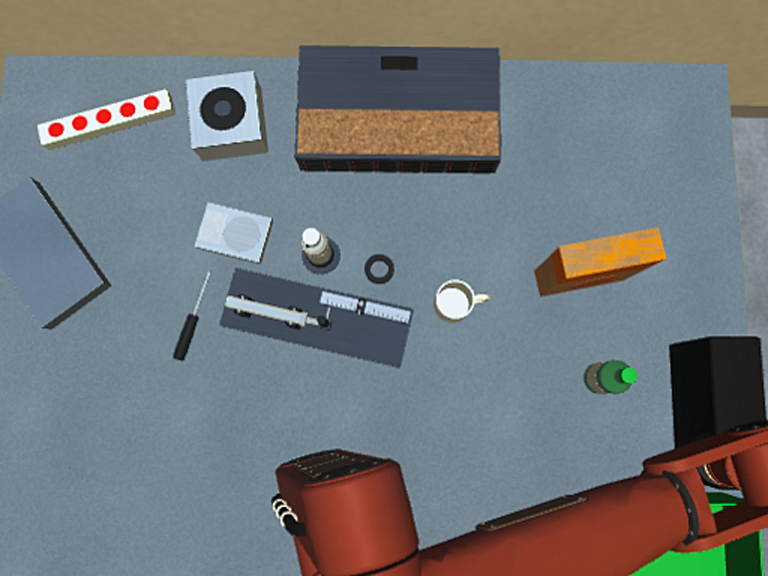

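The side view (768x576 scale) shows the cap at about (407,193) and the post at (333,240). In the top view the cap is at (314,236), the post at (323,321) and the marker at (360,306). I'll zoom in for precise pixels.

```bash
python3 - <<'E'
import cv2,pickle
for n,(x0,y0,w,h) in {'side':(195,110,100,125),'top':(140,140,145,110)}.items():
    f=pickle.load(open(n+'0.pkl','rb'))['frame'][y0:y0+h,x0:x0+w,::-1]
    k=5 if n=='top' else 4.8
    k=5 if n=='top' else 4.8
    im=cv2.resize(f,None,fx=k,fy=k,interpolation=cv2.INTER_CUBIC)
    for u in range(0,w,10):
        cv2.putText(im,str(x0+u),(int(u*k),8),0,.3,(0,255,255));cv2.line(im,(int(u*k),10),(int(u*k),14),(0,255,255))
    for v in range(0,h,10):
        cv2.putText(im,str(y0+v),(0,int(v*k)+4),0,.3,(0,255,255))
    cv2.imwrite(f'pics/{n}0z.png',im)
E
```

```text
(no output)
```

View pics/side0z.png

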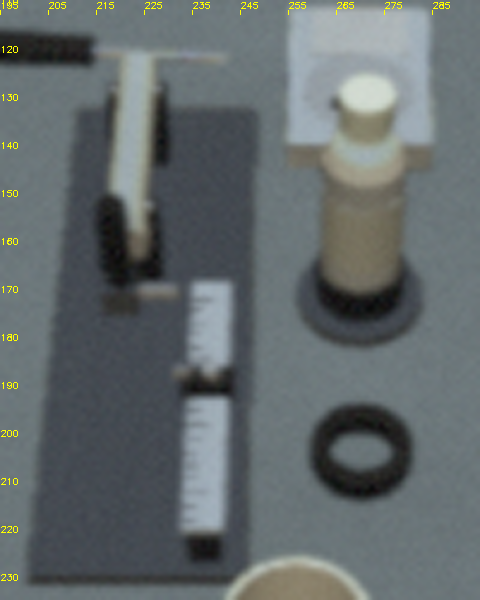

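View pics/top0z.png

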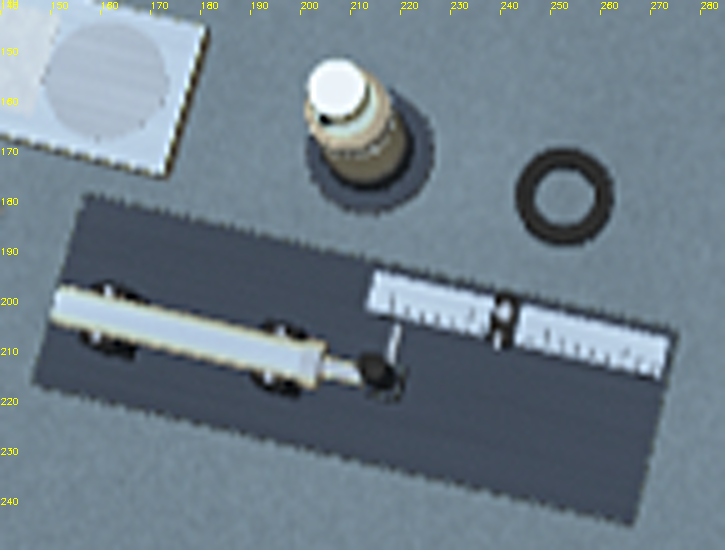

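```bash
cat > h.py <<'E'
import cv2,pickle,numpy as np
def ray(c,uv):
    K=np.array([[c['fx'],0,c['cx']],[0,c['fy'],c['cy']],[0,0,1]])
    p=cv2.undistortPoints(np.array([[uv]],float),K,np.array(c['dist'],float))[0,0]
    R=cv2.Rodrigues(np.array(c['rvec'],float))[0];t=np.array(c['tvec'],float).ravel()
    return -R.T@t, R.T@np.array([p[0],p[1],1])
def onz(c,uv,z):
    o,d=ray(c,uv);return o+d*(z-o[2])/d[2]
def tri(c1,u1,c2,u2):
    o1,d1=ray(c1,u1);o2,d2=ray(c2,u2);d1=d1/np.linalg.norm(d1);d2=d2/np.linalg.norm(d2)
    A=np.stack([d1,-d2],1);s=np.linalg.lstsq(A,o2-o1,rcond=None)[0]
    a=o1+s[0]*d1;b=o2+s[1]*d2;return (a+b)/2,np.linalg.norm(a-b)
def proj(c,p):
    K=np.array([[c['fx'],0,c['cx']],[0,c['fy'],c['cy']],[0,0,1]])
    return cv2.projectPoints(np.array([p],float),np.array(c['rvec'],float),np.array(c['tvec'],float),K,np.array(c['dist'],float))[0][0,0]
E
python3 - <<'E'
from h import *
np.set_printoptions(precision=4,suppress=True)
T=pickle.load(open('top0.pkl','rb'));S=pickle.load(open('side0.pkl','rb'))
t=lambda x,y:(140+x/5-.4,140+y/5-.4); s=lambda x,y:(195+x/4.8-.4,110+y/4.8-.4)
print('cap top',onz(T,t(338,88),.184),'side',onz(S,s(368,92),.184),tri(T,t(338,88),S,s(368,92)))
print('post',onz(T,t(374,369),.148),onz(S,s(112,201),.148),tri(T,t(374,369),S,s(112,201)))
P=[onz(T,t(*q),.012) for q in [(85,195),(678,332),(632,525),(33,385)]]
for p in P:print('plate',p)
for i in range(4):
    d=P[(i+1)%4]-P[i];print(np.linalg.norm(d),np.arctan2(d[1],d[0]))
for a in [(375,270),(670,337),(367,308),(662,377)]:print('rule',onz(T,t(*a),.052))
print('fin T',onz(T,t(497,345),.06),'S',onz(S,s(180,374),.06),'saddle',onz(T,t(503,318),.065))
print('pointer T',onz(T,t(397,325),.07),onz(T,t(390,362),.07),'S',onz(S,s(176,291),.07))
for q in [(55,285),(325,343),(51,320),(318,386)]:print('tube',onz(T,t(*q),.07))
E
```

```text
cap top [0.6249 0.0836 0.184 ] side [0.6268 0.0834 0.184 ] (array([0.6259, 0.0837, 0.1836]), np.float64(0.0018426561203091774))
post [0.4651 0.0616 0.148 ] [0.4693 0.0627 0.148 ] (array([0.4672, 0.0616, 0.1487]), np.float64(0.004193907247222482))
plate [0.592  0.2695 0.012 ]
plate [ 0.5065 -0.1192  0.012 ]
plate [ 0.3822 -0.0909  0.012 ]
plate [0.4669 0.2965 0.012 ]
0.39796498851553175 -1.787262288097795
0.1275160905387239 2.917454832191392
0.39655363610280386 1.3554877099873834
0.12797202068609984 -0.21307973039338618
rule [0.5385 0.0735 0.052 ]
rule [ 0.4982 -0.1133  0.052 ]
rule [0.5142 0.0778 0.052 ]
rule [ 0.4729 -0.1085  0.052 ]
fin T [ 0.4908 -0.0051  0.06  ] S [ 0.4937 -0.0023  0.06  ] saddle [ 0.5072 -0.0087  0.065 ]
pointer T [0.5013 0.0568 0.07  ] [0.4782 0.0605 0.07  ] S [0.5018 0.0552 0.07  ]
tube [0.5238 0.2711 0.07  ]
tube [0.4895 0.1012 0.07  ]
tube [0.5018 0.2724 0.07  ]
tube [0.4627 0.1046 0.07  ]
```

Both views agree, and the sizes check out:
- Plate measures 398x128 mm.
- Cap is at (0.626, 0.084), height 0.1836.
- Post is at (0.467, 0.0616), height 0.1487.
- Pull axis is at yaw -1.786, so the tool yaw will be -0.215.
- Expected pull is about 60 mm.

Now I raise the tool, spin it, and close the fingers.

carry_out(motion=[{"grip": 0,"z": -0.025,"spin": 0.118},{"grip": 0,"z": -0.025,"spin": 0.118},{"grip": 0,"z": -0.025,"spin": 0.118},{"grip": 0,"z": -0.025,"spin": 0.118},{"grip": 0,"spin": 0.118}], force=40)

```text
schema error: expected keys grip, x, y, z, spin
```

carry_out(motion=[{"grip": 0,"x": 0,"y": 0,"z": -0.025,"spin": 0.118},{"grip": 0,"x": 0,"y": 0,"z": -0.025,"spin": 0.118},{"grip": 0,"x": 0,"y": 0,"z": -0.025,"spin": 0.118},{"grip": 0,"x": 0,"y": 0,"z": -0.025,"spin": 0.118},{"grip": 0,"x": 0,"y": 0,"z": 0,"spin": 0.118}], force=40)

```text
time: 0.52
ee_pos: [0.2288, -0.5767, 0.3257]
tool_rot: [-3.125, 0.009, -0.239]
ft_force: [0.5, -0.0, 1.7]
gripper_width: 0.0256
```

carry_out(motion=[{"grip": 0,"x": 0.0127,"y": -0.038,"z": 0,"spin": 0},{"grip": 0,"x": 0.0127,"y": -0.038,"z": 0,"spin": 0},{"grip": 0,"x": 0.0127,"y": -0.038,"z": 0,"spin": 0},{"grip": 0,"x": 0.0127,"y": -0.038,"z": 0,"spin": 0},{"grip": 0,"x": 0.0127,"y": -0.038,"z": 0,"spin": 0},{"grip": 0,"x": 0.0127,"y": -0.038,"z": 0,"spin": 0},{"grip": 0,"x": 0.0127,"y": -0.038,"z": 0,"spin": 0},{"grip": 0,"x": 0.0127,"y": -0.038,"z": 0,"spin": 0},{"grip": 0,"x": 0.0127,"y": -0.038,"z": 0,"spin": 0}])

```text
time: 1.27
ee_pos: [0.4239, -0.2681, 0.3257]
tool_rot: [-3.127, 0.012, -0.26]
ft_force: [0.5, 1.0, 0.0]
gripper_width: -0.0004
```

carry_out(motion=[{"grip": 0,"x": 0.0105,"y": -0.038,"z": 0.002,"spin": -0.004},{"grip": 0,"x": 0.0105,"y": -0.038,"z": 0.002,"spin": -0.004},{"grip": 0,"x": 0.0105,"y": -0.038,"z": 0.002,"spin": -0.004},{"grip": 0,"x": 0.0105,"y": -0.038,"z": 0.002,"spin": -0.004},{"grip": 0,"x": 0.0105,"y": -0.038,"z": 0.002,"spin": -0.004},{"grip": 0,"x": 0.0105,"y": -0.038,"z": 0.002,"spin": -0.004},{"grip": 0,"x": 0.0105,"y": -0.038,"z": 0.002,"spin": -0.004},{"grip": 0,"x": 0.0105,"y": -0.038,"z": 0.002,"spin": -0.004},{"grip": 0,"x": 0.0105,"y": -0.032,"z": 0,"spin": -0.004},{"grip": 0,"x": 0,"y": 0,"z": 0,"spin": 0}])

```text
time: 2.1
ee_pos: [0.6013, 0.0602, 0.3075]
tool_rot: [-3.124, 0.017, -0.215]
ft_force: [-0.5, -1.0, -0.6]
gripper_width: -0.0
```

```bash
cat >> h.py <<'E'
from scipy.spatial.transform import Rotation as Ro
def go(s,tgt):
    R=Ro.from_euler('xyz',s['tool_rot']);return R.inv().apply(np.array(tgt)-s['ee_pos'])
E
python3 - <<'E'
from h import *
from rig import manip
s=manip.read_state();print(s['ee_pos'],s['tool_rot'],go(s,[.626,.084,.2]))
E
```

```text
[0.60126621 0.0602307  0.30752118] [-3.12382428  0.01718838 -0.21543614] [ 0.02092598 -0.02659849  0.10766693]
```

carry_out(motion=[{"grip": 0,"x": 0.007,"y": -0.009,"z": 0.018,"spin": 0},{"grip": 0,"x": 0.007,"y": -0.009,"z": 0.025,"spin": 0},{"grip": 0,"x": 0.007,"y": -0.009,"z": 0.025,"spin": 0},{"grip": 0,"x": 0,"y": 0,"z": 0.02,"spin": 0},{"grip": 0,"x": 0,"y": 0,"z": 0,"spin": 0}])

```text
time: 2.52
ee_pos: [0.6275, 0.087, 0.2162]
tool_rot: [-3.126, 0.017, -0.209]
ft_force: [-0.7, -0.1, -1.8]
gripper_width: 0.0002
```

```bash
cat > look.py <<'E'
from h import *
from rig import manip,cams
import sys
s=manip.read_state();print(s['time'],s['ee_pos'],s['tool_rot'],s['ft_force'])
print('cap',go(s,[.626,.084,.2]))
tag=sys.argv[1];out=[]
for n,(x0,y0,w,h) in {'side':(195,90,100,145),'top':(140,130,145,120)}.items():
    c=cams.capture(n);pickle.dump(c,open(f'{n}{tag}.pkl','wb'))
    f=c['frame'][y0:y0+h,x0:x0+w,::-1]
    k=4
    im=cv2.resize(f,None,fx=k,fy=k,interpolation=cv2.INTER_CUBIC)
    out.append(cv2.copyMakeBorder(im,0,580-im.shape[0],0,0,0)[:, :390])if n=='side' else out.append(cv2.copyMakeBorder(im,0,580-im.shape[0],0,0,0)[:,:400])
cv2.imwrite(f'pics/l{tag}.png',np.hstack(out))
E
python3 look.py 1
```

```text
2.5167 [0.62753198 0.08697319 0.2162373 ] [-3.1255725   0.01654097 -0.20946886] [-0.65405557 -0.11428126 -1.76896914]
cap [-0.00061156  0.00348666  0.01619586]
```

View pics/l1.png

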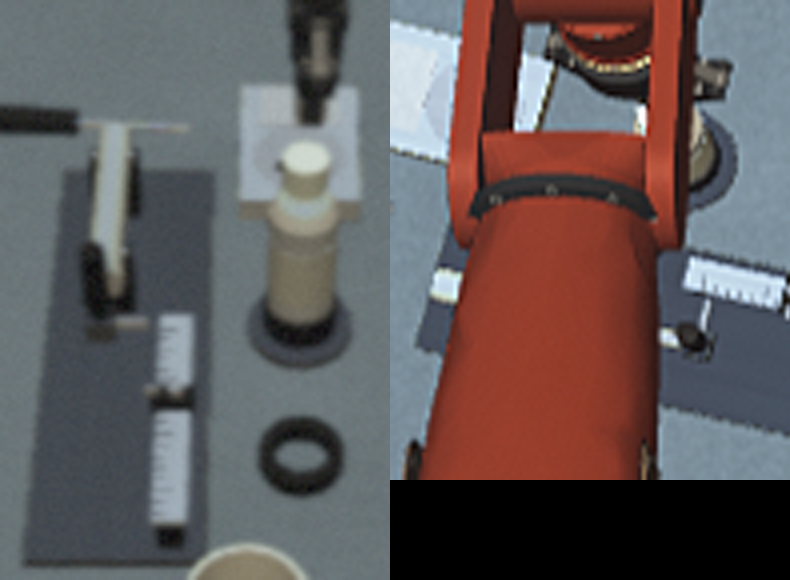

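The closed fingertips (crop px ~(312,118)) hang just above the cap (~(306,155)), as the numbers say. Going down in steps.

carry_out(motion=[{"grip": 0,"x": 0,"y": 0.003,"z": 0.012,"spin": 0},{"grip": 0,"x": 0,"y": 0,"z": 0.012,"spin": 0},{"grip": 0,"x": 0,"y": 0,"z": 0.006,"spin": 0},{"grip": 0,"x": 0,"y": 0,"z": 0,"spin": 0}])

```text
time: 2.95
ee_pos: [0.6318, 0.0822, 0.1945]
tool_rot: [-3.122, 0.0, -0.212]
ft_force: [-0.3, -0.6, -0.7]
gripper_width: 0.0004
```

carry_out(motion=[{"grip": 0,"x": -0.006,"y": -0.001,"z": 0.006,"spin": 0},{"grip": 0,"x": 0,"y": 0,"z": 0.006,"spin": 0},{"grip": 0,"x": 0,"y": 0,"z": 0.006,"spin": 0},{"grip": 0,"x": 0,"y": 0,"z": 0.004,"spin": 0}])

```text
time: 3.28
ee_pos: [0.6276, 0.0842, 0.1758]
tool_rot: [-3.122, -0.005, -0.213]
ft_force: [-7.8, -0.6, 22.8]
gripper_width: -0.0001
```

The force is 22.8 N at z=0.1758, so the cap has bottomed (8 mm of travel). I'll hold briefly and then lift.

carry_out(motion=[{"grip": 0,"x": 0,"y": 0,"z": 0,"spin": 0},{"grip": 0,"x": 0,"y": 0,"z": 0,"spin": 0},{"grip": 0,"x": 0,"y": 0,"z": 0,"spin": 0}])

```text
time: 3.53
ee_pos: [0.6275, 0.0842, 0.1792]
tool_rot: [-3.123, -0.005, -0.212]
ft_force: [-2.6, -0.7, 3.9]
gripper_width: 0.0002
```

```bash
python3 look.py 2
```

```text
3.5333 [0.62746136 0.08423506 0.17916027] [-3.122575   -0.00516998 -0.21216578] [-2.58117958 -0.719651    3.92061874]
cap [-0.00127133  0.00014099 -0.02085303]
```

View pics/l2.png

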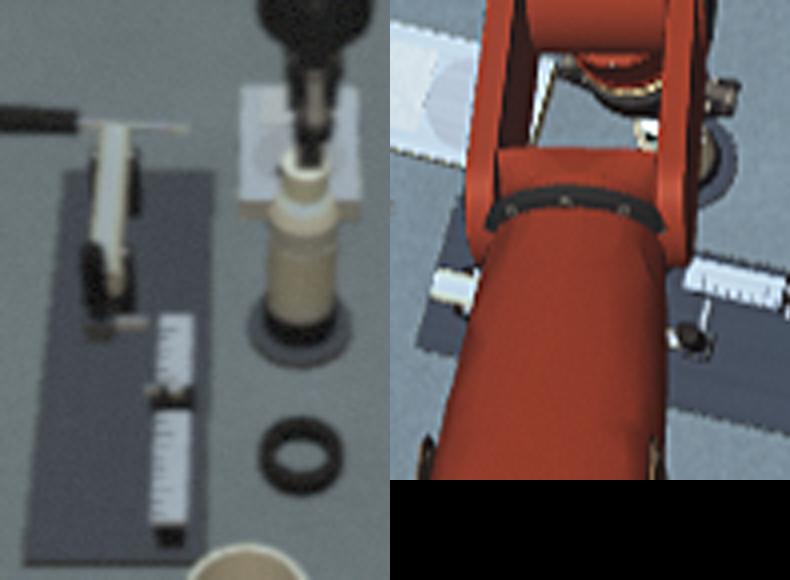

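Each zero row resets the target to the measured pose, so the press relaxed. I'll press again with sustained small downward rows so it surely stays down.

carry_out(motion=[{"grip": 0,"x": -0.001,"y": 0,"z": 0.005,"spin": 0},{"grip": 0,"x": 0,"y": 0,"z": 0.004,"spin": 0},{"grip": 0,"x": 0,"y": 0,"z": 0.003,"spin": 0},{"grip": 0,"x": 0,"y": 0,"z": 0.003,"spin": 0},{"grip": 0,"x": 0,"y": 0,"z": 0.003,"spin": 0}])

```text
time: 4.05
ee_pos: [0.628, 0.0843, 0.176]
tool_rot: [-3.124, -0.008, -0.211]
ft_force: [-7.7, -0.9, 13.3]
gripper_width: 0.0001
```

carry_out(motion=[{"grip": 0,"x": 0,"y": 0,"z": 0.003,"spin": 0},{"grip": 0,"x": 0,"y": 0,"z": 0.003,"spin": 0}])

```text
time: 4.22
ee_pos: [0.628, 0.0843, 0.176]
tool_rot: [-3.125, -0.008, -0.21]
ft_force: [-7.1, -0.7, 15.6]
gripper_width: -0.0
```

carry_out(motion=[{"grip": 0,"x": 0,"y": 0,"z": -0.015,"spin": 0},{"grip": 0,"x": 0,"y": 0,"z": -0.025,"spin": 0},{"grip": 0,"x": 0,"y": 0,"z": -0.025,"spin": 0},{"grip": 0,"x": 0,"y": 0,"z": -0.01,"spin": 0},{"grip": 0,"x": 0,"y": 0,"z": 0,"spin": 0}])

```text
time: 4.63
ee_pos: [0.6278, 0.0838, 0.2505]
tool_rot: [-3.123, -0.01, -0.21]
ft_force: [0.3, 0.2, 0.4]
gripper_width: -0.0
```

```bash
python3 look.py 3; python3 -c "
from h import *
from rig import manip
print(go(manip.read_state(),[.467,.0616,.23]))"
```

```text
4.6333 [0.62778485 0.08378623 0.25051938] [-3.12320282 -0.00963528 -0.21019559] [0.25290565 0.15568957 0.44056402]
cap [-0.00227684  0.00109195  0.05048824]
[-0.15149331  0.05523693  0.01618287]
```

View pics/l3.png

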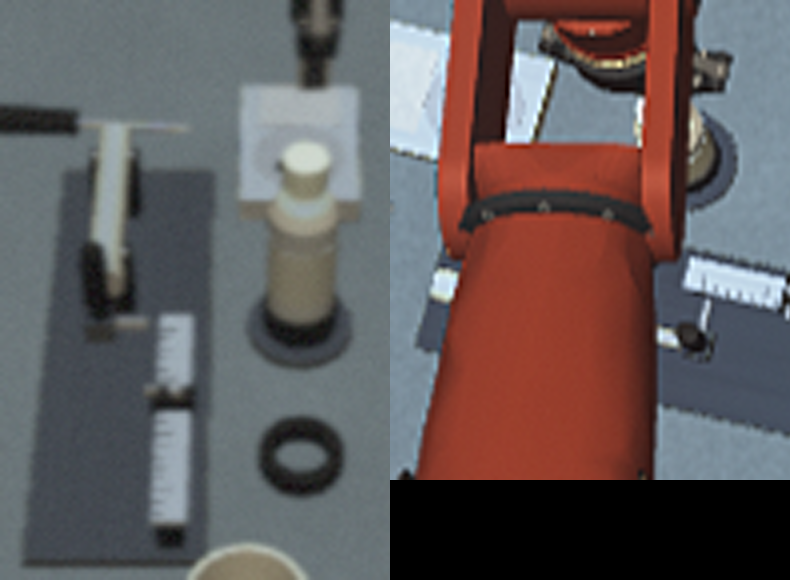

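The cap is back up (top at crop px (306,157), same as before). Now I move over the post and open the fingers.

carry_out(motion=[{"grip": 0.8,"x": -0.038,"y": 0.013,"z": 0,"spin": 0},{"grip": 0.8,"x": -0.038,"y": 0.013,"z": 0,"spin": 0},{"grip": 0.8,"x": -0.038,"y": 0.013,"z": 0,"spin": 0},{"grip": 0.8,"x": -0.034,"y": 0.013,"z": 0,"spin": 0},{"grip": 0.8,"x": 0,"y": 0,"z": 0,"spin": 0},{"grip": 0.8,"x": 0,"y": 0,"z": 0,"spin": 0}])

```text
time: 5.23
ee_pos: [0.4563, 0.0634, 0.224]
tool_rot: [-3.13, 0.027, -0.21]
ft_force: [-0.2, 0.5, 0.0]
gripper_width: 0.0684
```

```bash
python3 -c "
from h import *
from rig import manip
s=manip.read_state();print(s['ee_pos'],s['gripper_width'],go(s,[.467,.0616,.103]))"
```

```text
[0.45626484 0.063419   0.22399194] 0.06837717601657957 [0.01408436 0.00089562 0.12065833]
```

carry_out(motion=[{"grip": 0.8,"x": 0.007,"y": 0.001,"z": 0.01,"spin": 0},{"grip": 0.8,"x": 0.007,"y": 0,"z": 0.018,"spin": 0},{"grip": 0.8,"x": 0,"y": 0,"z": 0.01,"spin": 0},{"grip": 0.8,"x": 0,"y": 0,"z": 0,"spin": 0}])

```text
time: 5.57
ee_pos: [0.4713, 0.06, 0.1802]
tool_rot: [-3.13, 0.027, -0.21]
ft_force: [-1.3, -0.0, -0.5]
gripper_width: 0.0686
```

```bash
python3 look.py 4; python3 -c "
from h import *
from rig import manip
s=manip.read_state();print(go(s,[.467,.0616,.103]))"
```

```text
5.5667 [0.47131746 0.05995452 0.18015552] [-3.13036973  0.02749631 -0.21011621] [-1.34676771 -0.01189031 -0.4769445 ]
cap [ 0.14566444 -0.05604356 -0.02323073]
[-0.00328906  0.00036419  0.07912238]
```

View pics/l4.png

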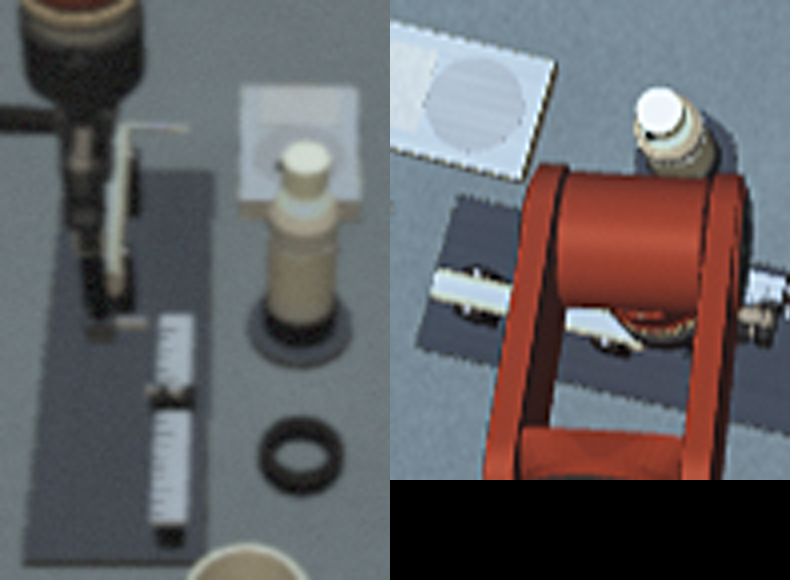

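The fingers straddle the post (crop px ~(93,260) in the side view). Going down.

carry_out(motion=[{"grip": 0.8,"x": -0.002,"y": 0,"z": 0.015,"spin": 0},{"grip": 0.8,"x": -0.001,"y": 0,"z": 0.022,"spin": 0},{"grip": 0.8,"x": 0,"y": 0,"z": 0.022,"spin": 0},{"grip": 0.8,"x": 0,"y": 0,"z": 0.01,"spin": 0},{"grip": 0.8,"x": 0,"y": 0,"z": 0,"spin": 0}])

```text
time: 6.08
ee_pos: [0.4757, 0.0619, 0.1165]
tool_rot: [-3.128, 0.013, -0.21]
ft_force: [-0.8, -0.5, -0.2]
gripper_width: 0.068
```

```bash
python3 look.py 5; python3 -c "
from h import *
from rig import manip
s=manip.read_state();print(go(s,[.467,.0616,.103]))"
```

```text
6.0833 [0.47574987 0.06191641 0.11648283] [-3.12757636  0.01293282 -0.20951273] [-0.8360788  -0.45626211 -0.16437501]
cap [ 0.14127951 -0.05404128 -0.08460228]
[-0.00954609  0.00255982  0.01539523]
```

View pics/l5.png

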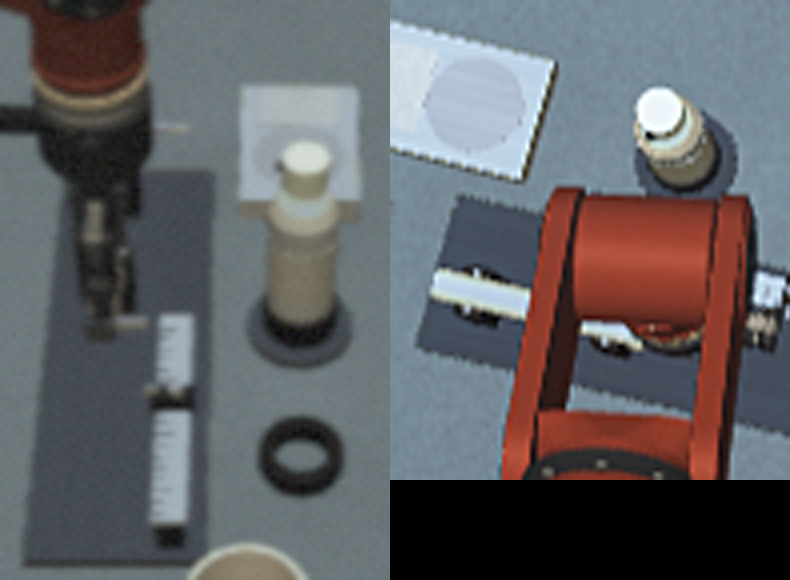

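carry_out(motion=[{"grip": 0.8,"x": -0.008,"y": 0.002,"z": 0.008,"spin": 0},{"grip": 0.8,"x": -0.002,"y": 0,"z": 0.005,"spin": 0},{"grip": 0.8,"x": 0,"y": 0,"z": 0,"spin": 0}])

```text
time: 6.43
ee_pos: [0.4693, 0.0622, 0.1083]
tool_rot: [-3.126, 0.003, -0.209]
ft_force: [-0.8, -0.1, 0.0]
gripper_width: 0.0683
```

carry_out(motion=[{"grip": 0.0,"x": -0.002,"y": 0,"z": 0.004,"spin": 0},{"grip": 0.0,"x": 0,"y": 0,"z": 0,"spin": 0},{"grip": 0.0,"x": 0,"y": 0,"z": 0,"spin": 0},{"grip": 0.0,"x": 0,"y": 0,"z": 0,"spin": 0},{"grip": 0.0,"x": 0,"y": 0,"z": 0,"spin": 0}], force=60)

```text
time: 6.85
ee_pos: [0.4678, 0.0631, 0.1056]
tool_rot: [-3.125, 0.0, -0.209]
ft_force: [-0.2, 1.9, 0.7]
gripper_width: 0.0167
```

The post is gripped (16.7 mm opening, with a spring pull of about 2 N). Now I pull along tool +y, short of the mark first.

carry_out(motion=[{"grip": 0.0,"x": 0,"y": 0.01,"z": 0,"spin": 0},{"grip": 0.0,"x": 0,"y": 0.012,"z": 0,"spin": 0},{"grip": 0.0,"x": 0,"y": 0.012,"z": 0,"spin": 0},{"grip": 0.0,"x": 0,"y": 0.012,"z": 0,"spin": 0},{"grip": 0.0,"x": 0,"y": 0.008,"z": 0,"spin": 0},{"grip": 0.0,"x": 0,"y": 0,"z": 0,"spin": 0}])

```text
time: 7.35
ee_pos: [0.4565, 0.0119, 0.1056]
tool_rot: [-3.118, 0.001, -0.206]
ft_force: [0.3, 5.4, -0.4]
gripper_width: 0.0168
```

```bash
python3 look.py 6; python3 -c "
from h import *
from rig import manip
s=manip.read_state();p=s['ee_pos'];print(-.2137*p[0]-.9769*p[1]+.1616, .9769*p[0]-.2137*p[1])"
```

```text
7.35 [0.4565389  0.01187724 0.10563021] [-3.11821276e+00  5.57363092e-04 -2.06189104e-01] [ 0.27071396  5.35881338 -0.38728697]
cap [ 0.15105321 -0.1074684  -0.09196676]
0.05172819591952309 0.44351066199490224
```

View pics/l6.png

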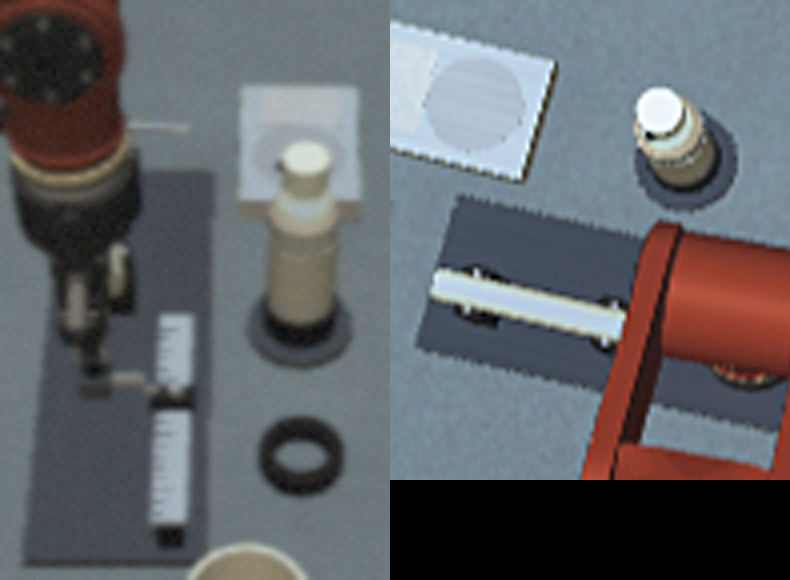

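```bash
python3 - <<'E'
from h import *
np.set_printoptions(precision=4,suppress=True)
f=pickle.load(open('side6.pkl','rb'))['frame'][165:215,205:265,::-1]
im=cv2.resize(f,None,fx=12,fy=12,interpolation=cv2.INTER_CUBIC)
f0=pickle.load(open('top0.pkl','rb'))['frame'][188:228,205:255,::-1]
cv2.imwrite('pics/z6.png',im);cv2.imwrite('pics/zt0.png',cv2.resize(f0,None,fx=14,fy=14,interpolation=cv2.INTER_CUBIC))
f0=pickle.load(open('side0.pkl','rb'))['frame'][150:200,205:265,::-1]
cv2.imwrite('pics/zs0.png',cv2.resize(f0,None,fx=12,fy=12,interpolation=cv2.INTER_CUBIC))
E
```

```text
(no output)
```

View pics/z6.png

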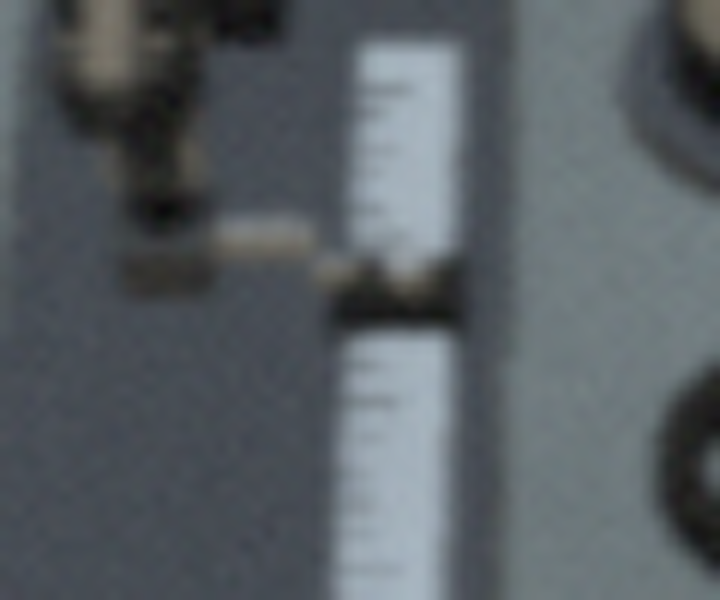

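View pics/zt0.png

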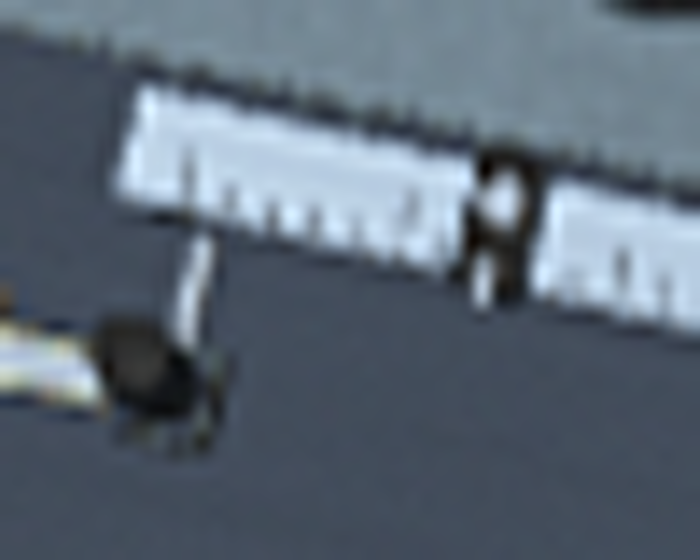

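View pics/zs0.png

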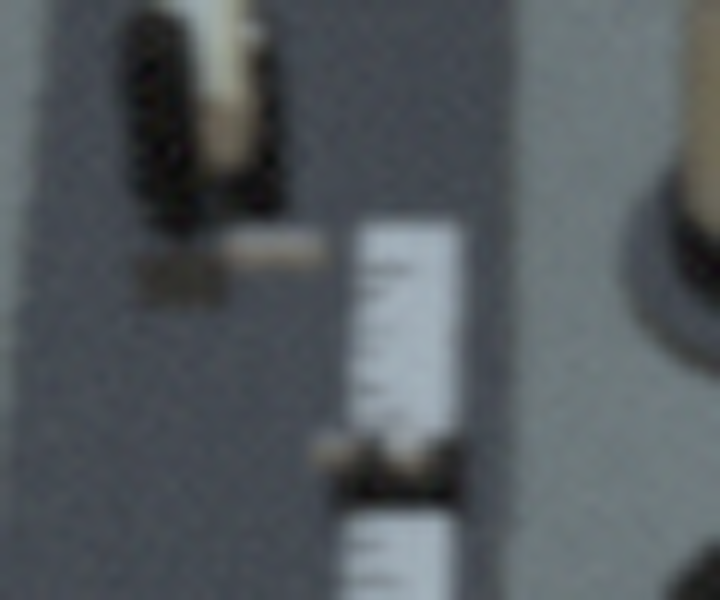

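```bash
python3 - <<'E'
from h import *
np.set_printoptions(precision=4,suppress=True)
T=pickle.load(open('top0.pkl','rb'));S=pickle.load(open('side0.pkl','rb'))
t=lambda x,y:(204.54+x/14,187.54+y/14); s=lambda x,y:(204.54+x/12,149.54+y/12); s6=lambda x,y:(204.54+x/12,164.54+y/12)
a=-1.786;U=np.array([np.cos(a),np.sin(a)]);V=np.array([-U[1],U[0]])
def sh(n,p): print(n,p,'u %.4f v %.4f'%(U@p[:2],V@p[:2]))
for n,tt,ss in[('ptr tip0',t(203,240),s(320,250)),('fin tip',t(484,305),s(315,452)),('screw',t(503,200),s(403,455))]:
    p,g=tri(T,tt,S,ss);sh(n+' tri %.4f'%g,p)
    for z in(.052,.06,.066,.07):sh(f'  T {z}',onz(T,tt,z));sh(f'  S {z}',onz(S,ss,z))
print('S6')
for z in(.052,.06,.066,.07):
    sh(f' ptr {z}',onz(S,s6(310,240),z)); sh(f' fin {z}',onz(S,s6(318,272),z))
E
```

```text
ptr tip0 tri 0.0004 [0.5016 0.0569 0.0674] u -0.1627 v 0.4779
  T 0.052 [0.5034 0.0585 0.052 ] u -0.1646 v 0.4793
  S 0.052 [0.5035 0.0707 0.052 ] u -0.1766 v 0.4768
  T 0.06 [0.5024 0.0577 0.06  ] u -0.1636 v 0.4785
  S 0.06 [0.5026 0.0635 0.06  ] u -0.1694 v 0.4775
  T 0.066 [0.5016 0.0571 0.066 ] u -0.1629 v 0.4779
  S 0.066 [0.502  0.0582 0.066 ] u -0.1640 v 0.4780
  T 0.07 [0.5011 0.0567 0.07  ] u -0.1624 v 0.4774
  S 0.07 [0.5016 0.0546 0.07  ] u -0.1605 v 0.4783
fin tip tri 0.0018 [ 0.4887 -0.0058  0.0665] u -0.0987 v 0.4786
  T 0.052 [ 0.4895 -0.005   0.052 ] u -0.0996 v 0.4793
  S 0.052 [0.4909 0.0062 0.052 ] u -0.1109 v 0.4782
  T 0.06 [ 0.4886 -0.0055  0.06  ] u -0.0990 v 0.4784
  S 0.06 [ 0.4902 -0.0003  0.06  ] u -0.1044 v 0.4789
  T 0.066 [ 0.4878 -0.0058  0.066 ] u -0.0985 v 0.4778
  S 0.066 [ 0.4896 -0.0052  0.066 ] u -0.0994 v 0.4794
  T 0.07 [ 0.4874 -0.006   0.07  ] u -0.0982 v 0.4774
  S 0.07 [ 0.4893 -0.0085  0.07  ] u -0.0962 v 0.4798
screw tri 0.0015 [ 0.5108 -0.0095  0.0647] u -0.0998 v 0.5011
  T 0.052 [ 0.5133 -0.0088  0.052 ] u -0.1011 v 0.5034
  S 0.052 [0.5116 0.0008 0.052 ] u -0.1100 v 0.4996
  T 0.06 [ 0.5122 -0.0092  0.06  ] u -0.1004 v 0.5024
  S 0.06 [ 0.5106 -0.0057  0.06  ] u -0.1034 v 0.5001
  T 0.066 [ 0.5114 -0.0095  0.066 ] u -0.0999 v 0.5016
  S 0.066 [ 0.5099 -0.0106  0.066 ] u -0.0985 v 0.5004
  T 0.07 [ 0.5109 -0.0097  0.07  ] u -0.0996 v 0.5012
  S 0.07 [ 0.5095 -0.0139  0.07  ] u -0.0952 v 0.5007
S6
 ptr 0.052 [0.4915 0.0165 0.052 ] u -0.1210 v 0.4766
 fin 0.052 [0.4916 0.0061 0.052 ] u -0.1109 v 0.4790
 ptr 0.06 [0.4907 0.0098 0.06  ] u -0.1144 v 0.4773
 fin 0.06 [ 0.4909 -0.0005  0.06  ] u -0.1044 v 0.4796
 ptr 0.066 [0.4902 0.0048 0.066 ] u -0.1094 v 0.4778
 fin 0.066 [ 0.4903 -0.0054  0.066 ] u -0.0994 v 0.4802
 ptr 0.07 [0.4898 0.0015 0.07  ] u -0.1060 v 0.4782
 fin 0.07 [ 0.4899 -0.0087  0.07  ] u -0.0962 v 0.4805
```

The pointer and fin triangulate to the same height (~67 mm), so they compare directly. The side view leaves 10 mm to go, and the top view plus TCP leaves about 10.5 mm.

carry_out(motion=[{"grip": 0.0,"x": 0,"y": 0.005,"z": 0,"spin": 0},{"grip": 0.0,"x": 0,"y": 0.005,"z": 0,"spin": 0},{"grip": 0.0,"x": 0,"y": 0.001,"z": 0,"spin": 0}])

```text
time: 7.7
ee_pos: [0.4548, 0.004, 0.1056]
tool_rot: [-3.114, 0.0, -0.205]
ft_force: [1.1, 6.7, -1.0]
gripper_width: 0.0166
```

```bash
cat > chk.py <<'E'
import sys
from h import *
from rig import manip,cams
for i in range(3):
    c=cams.capture('side');s=manip.read_state();p=s['ee_pos'];a=-1.786
    print(s['time'],'u',np.cos(a)*p[0]+np.sin(a)*p[1],p,s['gripper_width'],s['ft_force'])
pickle.dump(c,open('sidec.pkl','wb'))
cv2.imwrite(sys.argv[1],cv2.resize(c['frame'][165:215,205:265,::-1],None,fx=12,fy=12,interpolation=cv2.INTER_CUBIC))
E
python3 chk.py pics/z7.png
```

```text
7.75 u -0.10106316068439493 [0.45482711 0.00402941 0.10562137] 0.016759961726306536 [ 1.57640662  5.00790215 -0.61027513]
7.8 u -0.10116703375952736 [0.45487319 0.00412566 0.10565482] 0.016579980358735338 [0.98125982 5.89772574 0.03061492]
7.85 u -0.10123029503676095 [0.45489146 0.00418643 0.10565026] 0.01672028966183451 [0.59368645 6.53333961 0.73926895]
```

View pics/z7.png

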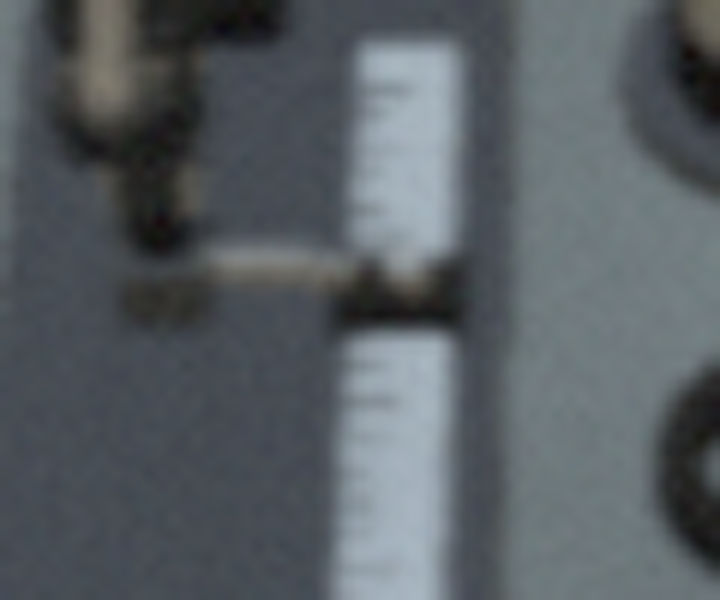

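The pointer tip (310,266) is almost level with the fin (~272), about 2 mm short. One small final pull.

carry_out(motion=[{"grip": 0.0,"x": 0,"y": 0.002,"z": 0,"spin": 0},{"grip": 0.0,"x": 0,"y": 0.001,"z": 0,"spin": 0},{"grip": 0.0,"x": 0,"y": 0.0005,"z": 0,"spin": 0},{"grip": 0.0,"x": 0,"y": 0.0005,"z": 0,"spin": 0},{"grip": 0.0,"x": 0,"y": 0.0005,"z": 0,"spin": 0}])

```text
time: 8.27
ee_pos: [0.4547, 0.0034, 0.1056]
tool_rot: [-3.111, -0.0, -0.203]
ft_force: [0.9, 6.5, -0.7]
gripper_width: 0.0167
```

```bash
python3 chk.py pics/z8.png; python3 look.py 8
```

```text
8.3167 u -0.10041558133820985 [0.45470555 0.00339311 0.10565133] 0.016633360747546257 [ 1.68918942  6.59175076 -0.06704146]
8.3667 u -0.1004345094644131 [0.4547312  0.00340688 0.10566475] 0.016484674331091933 [1.01338869 5.25043188 0.05296812]
8.4167 u -0.10041895932077397 [0.45472209 0.00339295 0.10565894] 0.01633467670567767 [ 0.56297977  5.20699559 -0.49404272]
8.4167 [0.45472209 0.00339295 0.10565894] [-3.11078399e+00 -4.17303523e-04 -2.02996852e-01] [ 0.56297977  5.20699559 -0.49404272]
cap [ 0.15154955 -0.11633276 -0.0907374 ]
```

View pics/z8.png

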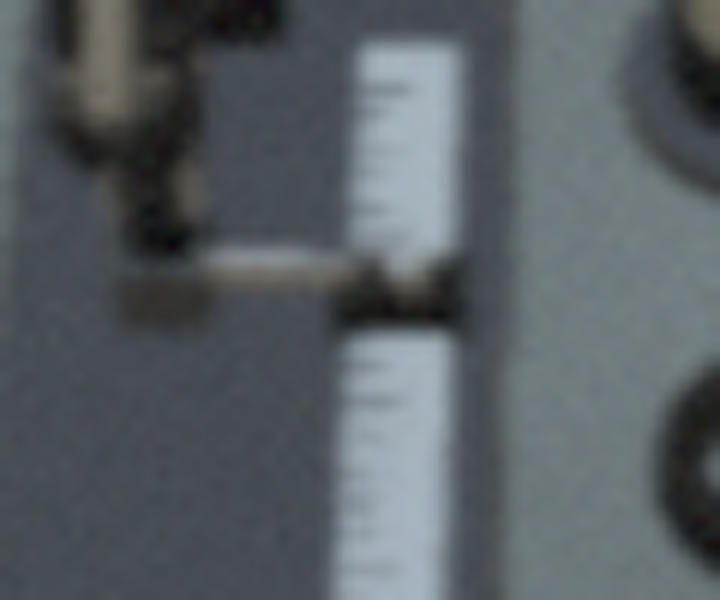

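View pics/l8.png

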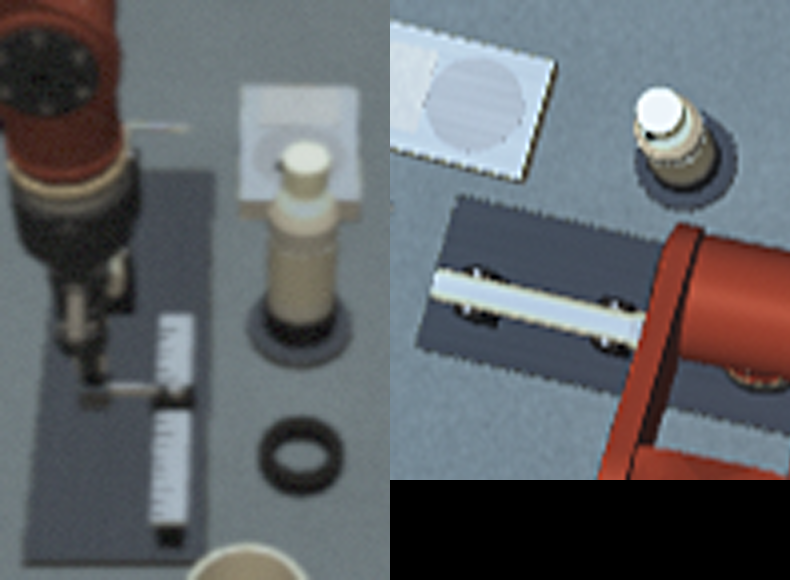

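carry_out(motion=[{"grip": 0.0,"x": 0,"y": 0.002,"z": 0,"spin": 0},{"grip": 0.0,"x": 0,"y": 0.001,"z": 0,"spin": 0},{"grip": 0.0,"x": 0,"y": 0.0005,"z": 0,"spin": 0},{"grip": 0.0,"x": 0,"y": 0.0005,"z": 0,"spin": 0}])

```text
time: 8.85
ee_pos: [0.4544, 0.0023, 0.1056]
tool_rot: [-3.109, -0.001, -0.201]
ft_force: [1.0, 6.3, -1.3]
gripper_width: 0.0167
```

```bash
python3 chk.py pics/z9.png; python3 - <<'E'
from rig import manip,cams
import cv2,numpy as np
print(manip.read_state()['joint_velocities'].round(4))
for i in range(4):c=cams.capture('top')
s=manip.read_state();print(s['time'],s['ee_pos'],s['joint_velocities'].round(4))
E
```

```text
8.9 u -0.09926660112267674 [0.45449373 0.0022633  0.10567482] 0.016601418446782302 [ 1.6788097   6.35945894 -0.43155144]
8.95 u -0.0992717998527297 [0.4544963  0.00226807 0.10568359] 0.016480990100920984 [ 1.40245625  5.15595893 -0.58003006]
9.0 u -0.09927853922985344 [0.45446462 0.00228189 0.10564551] 0.01666064063009208 [1.50442273 5.93957718 0.66842183]
[ 0.0005 -0.0008 -0.0007 -0.0004  0.0014 -0.0005]
9.2 [0.45448376 0.00227562 0.10565557] [-0.0006 -0.0005 -0.0001 -0.0013  0.0021  0.0004]
```

View pics/z9.png

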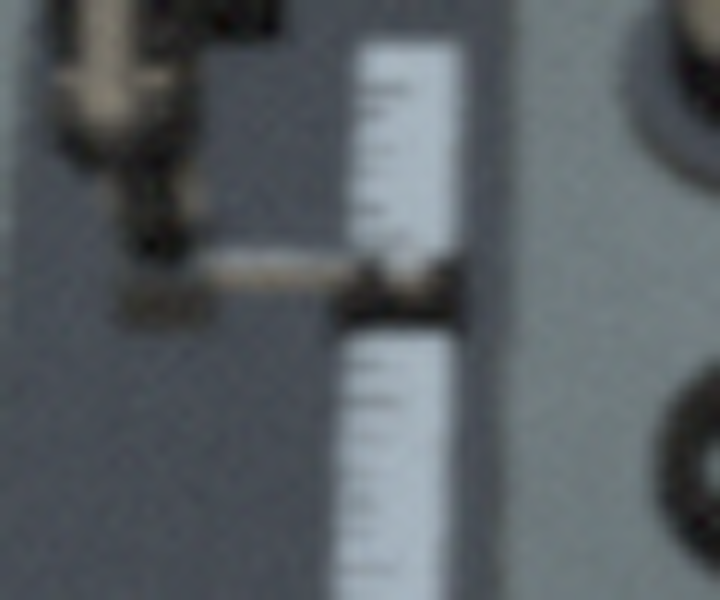

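The pointer ((310,270)) and fin (y≈271) now form one straight bar, the TCP is at u=-0.0993 (aim about -0.099), and the arm is steady. Handing in.

```bash
python3 -c "
from rig import ticket
print(ticket.close_job())"
```

```text
the job is handed in; nothing more can be done
None
```

I pressed the spray cap fully down and let it back up. I then pulled the rod out to the marker and handed the job in at about 9.2 s, still holding the post. The hand-in gave no verdict.

- **Spray cap:** The first press bottomed at TCP height 0.176 m, which is the full 8 mm of travel. It crept up to about 5 mm of travel, so I pressed again and held it at the bottom for about 0.5 s. Pictures after the lift and near the end show the cap back at its rest height.
- **Post and marker:** In the last side view the pointer lines up with the index fin to within about 1 mm, at about 63 mm of pull. The fingers hold the post at a 16.6 mm opening, with a 5–6 N spring pull on the wrist.
- **Steadiness:** Over the last 0.3 s before hand-in the TCP moved less than 0.1 mm.
- **Disagreements:** The two cameras differed by up to 4 mm on the post and about 2 mm on the cap and fin. I set the final alignment by comparing pointer and fin in the side view. The top view was blocked by the arm at the end, so I could not check it from there.
- **Other loose things:** The canister, tape, drive and the visible parts of the mug and screwdriver had not visibly moved in the last pictures. I did not check the drink and carton again, but the tool passed them with the fingertips at least 0.30 m up and met no noticeable force.

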